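Slide the drip saucer in under the plant stand

ROBOT

A 6-joint arm with a two-finger parallel gripper is mounted at the origin on the work surface. World frame = base frame: x ahead of the robot, y to its left, z up, the work surface at z = 0. Lengths are in m, angles in rad, forces in N, time in s.
With the tool pointing down it reaches from about 0.425 to 0.95 m from the base axis. Payload 3.5 kg.
Tool frame: the origin (TCP) lies at the very end of the fingers, on their centre line; the grasp point (between the pads) lies 19 mm behind it; z points along the fingers, y is the line along which they close (so a half turn about z gives the same grasp; the last joint's range is limited). The gripper opens to 85 mm and grips with 20 to 120 N. Pads are 22 mm wide; open, the fingers measure 114 mm over their backs; the gripper's body (76 mm by 85 mm) begins 54 mm behind the grasp point. The pads swing forward as they close: fully open they stand 13 mm farther back than shut.
Start: joints at [-1.447, 0.286, 1.577, -0, 1.279, -0.15], TCP at [0.183, -0.65, 0.231] pointing down, gripper open.
Joint ranges: [-2.77, 2.77], [-0.9, 2.22], [0.21, 2.48], [-1.53, 4.67], [0.24, 2.81], [-2.84, 2.84]. Speed limits (rad/s): [2.79, 2.79, 3.14, 3.14, 3.14, 3.14].

INTERFACE

Orientations are given as a unit quaternion [x, y, z, w].
In Python, from plant import ctrl gives the robot as it stands.
- The arm moves only by the tool carry_out, never from a script. Its argument "deltas" is one flat list of numbers, 6 for each row, row after row: the shift along the tool's x, y, z in m, then the turn, a rotation vector about the tool's x, y, z in rad. A call has 1 to 5 rows; each row is the pose to reach, as a shift and turn from the pose commanded when the call began, along the tool's axes at that moment; what a row does not reach only later rows make up. A row lasts 1/8 s, in which the tool goes at most 62.5 mm and 10.7 degrees, less where a joint would pass 70% of its speed; a pose out of reach is approached as far as the arm can. A call with a gripper value outside its range is refused whole. "grip" is the opening in per cent of the stroke, from 0 (shut) to 100 (fully open), set as the call begins (left out, the last holds). The fingers move at their own pace and stop on an object; "grip_force" is the grip in N (left out, the last holds). Time passes only in rows, so rows that repeat a pose let the fingers close. It gives the time, the measured TCP pose, the force, the opening and the grip force at its end, in the units of the state.
- ctrl.get_state(): the state, without advancing time (a new reading comes with each control period).
- ctrl.read_camera(name): name is "side" or "top" or "wrist"; returns (picture, depth): 420x560x3 uint8, red, green, blue; 420x560 float32, m along the optical axis (not along the pixel's ray), 0 where there is no reading.
- ctrl.camera_model(name): a dict with "intrinsics" (3x3 intrinsics, pixels), "extrinsics" (4x4, takes a point from world to camera coordinates); the wrist camera has in their place "hand_eye" (4x4, takes a point from camera to tool coordinates, whose origin is the TCP and whose axes are the flange's). Camera axes: x right, y down, z forward; pixel columns grow to the right and rows downward; lengths in m; the calibration is good to about 2 mm. A picture is of the moment at which its call begins: read the wrist's pose just before it. camera_model takes no time and is no camera call.
- ctrl.sign_off(): hands the job in; it is judged then, once.
Trained networks look in the newest picture that a camera, given by its name, has taken for a name from the list of things; names that differ only in an ending like _2 or _b are one class to them, and where a whole thing is asked for, a point or a joint stands for the part that bears it (a point fixed in the world has none). Each returns a list of dicts, best first, with "score" (0 to 1); they miss things now and then, are a little off and sometimes report something else, mostly with a low value. They report only what shows in the picture. A call takes as long as a camera call. They do not tell look-alikes from the thing itself.
- ctrl.find_in(camera, query): "uv" ([column, row] in pixels, amid what is visible of it).
The state is a dict: "time": time; "qpos": joint angles; "dq": joint speeds; "joint_efforts": joint torques, N m; "eef_pos": TCP position; "tcp_rot": TCP orientation; "contact_force": force on the tool from outside, world axes, zero at the start; "wrist_torque": the same for the moment, N m; "opening": opening from 0.0 (shut) to 1.0 (fully open); "finger_force": force on a finger pad.
Only numpy, scipy, OpenCV 4.12 (cv2) and the standard library are available. Lean on these libraries where they do the work, as an engineer would, in place of code of your own. Each camera call takes 0.05 s, during which the arm holds its last target. There are 200 camera calls.

TASK

Push the white ceramic saucer over the bench with your fingertips and in between two neighbouring feet of the low cross-shaped wooden plant stand, until it sits centred under the crossing of the stand's two rails, ready to catch the drips of the pot that will stand there. Slide it flat on the bench all the way, do not pick it up, and leave the other things on the bench where they are.

Things in the scene. Friction and masses are not known exactly. Their poses are not given: they have to be found in the camera images.
- saucer: white ceramic drip saucer, round, 140 mm across the rim, 24 mm high, about 0.32 kg: flared side, underside 118 mm across, open top, 5 mm wall, 6 mm floor. Loose, flat on the bench to the left or right of the stand, outside it. Origin: centre of its underside, z up
- stand: low wooden stand, screwed down: two rails 282 x 30 x 20 mm cross in an X; a round foot (30 mm diameter, 36 mm high) under each end; rails 36 to 56 mm above the bench. Origin: bench level below the crossing, where the saucer's centre belongs. Foot axes at x, y = +-89, +-89 mm (rails along the diagonals), so each of the 4 sides has a 148 mm clear gap, its middle 89 mm from the origin along +-x or +-y
- clay_pot: bystander: terracotta pot with soil, 124 mm across the rim, 112 mm high, on the other side of the stand from the saucer. Origin: centre of its underside
- nursery_pot: bystander: green plastic nursery pot with soil, 110 mm across the rim, 95 mm high, behind the stand at the right. Origin: centre of its underside
- small_pot: bystander: small empty terracotta pot, 72 mm across the rim, 66 mm high, behind the stand at the left. Origin: centre of its underside
- trowel: bystander: steel trowel with a wooden handle lying flat behind the stand, 322 mm long, about 80 mm wide, 30 mm high. Origin on the bench near the front end of the handle; +x points to the blade's tip (182 mm away), the handle's end is 140 mm away along -x
- dibber: bystander: wooden dibber with a T handle and steel point lying near the robot at the right, 200 mm long, 28 mm high. Origin on the bench at mid-length
- seed_tin: bystander: closed metal seed tin, 72 x 102 mm, 52 mm high, near the robot at the left. Origin: centre of its underside
There are look-alikes about, which are no part of the job. Leave any red or yellow look-alike of the nursery_pot alone.

How it is judged:
At the end, for the whole second after the job is handed in: the saucer lies flat and still on the bench under the stand, its centre within 15 mm (in plan) of the point below the crossing of the rails (horizontal distance between saucer and stand below 0.015 m and height (world z) of saucer below 0.004 m and angle between saucer's own z axis and vertical below 0.06 rad and linear speed of saucer below 0.01 m/s); the robot touches nothing.
It fails at once if the saucer was lifted off the bench (origin more than 10 mm up) or tipped by more than about 11 degrees (height (world z) of saucer above 0.01 m or angle between saucer's own z axis and vertical above 0.2 rad).
It fails at once if one of the other things on the bench was shifted by more than 25 mm (distance of any of clay_pot, nursery_pot, small_pot, trowel, dibber, seed_tin from where it was at the start of the episode above 0.025 m).
It also fails if it takes over 56 s, if anything falls off the work surface, if the arm or the gripper's body presses on something with over 40 N, if the wrist force passes 120 N, or if a joint passes its speed limit or range.

## Working session

There is one attempt and no reset: what is moved stays moved. The work goes in short steps, Python scripts to look and compute and a tool call to move; the robot and the scene stay as the last step left them, time stands still between calls to the robot, and variables do not carry over. Pictures are saved under pics/ and viewed, at most 10 in all, crops included, and the job is handed in when it is done.

Besides the shell and the picture viewer there is one more tool, called after "Request:" as name(argument=value, ...) on one line, values as JSON. carry_out: Moves the arm, as the interface text tells. Its arguments: {"type":"object","properties":{"deltas":{"type":"array"},"grip":{"type":"number"},"grip_force":{"type":"number"}},"required":["deltas"]}

```bash
mkdir -p pics; cat > h.py <<'E'
import numpy as np, cv2
from plant import ctrl
def cloud(name):
    s=ctrl.get_state(); im,d=ctrl.read_camera(name); m=ctrl.camera_model(name); K=np.array(m["intrinsics"])
    v,u=np.indices(d.shape); p=np.stack([(u-K[0,2])*d/K[0,0],(v-K[1,2])*d/K[1,1],d],-1)
    if "extrinsics" in m: T=np.linalg.inv(np.array(m["extrinsics"]))
    else:
        from scipy.spatial.transform import Rotation as R
        T=np.eye(4);T[:3,:3]=R.from_quat(s["tcp_rot"]).as_matrix();T[:3,3]=s["eef_pos"];T=T@np.array(m["hand_eye"])
    w=p@T[:3,:3].T+T[:3,3]; w[d==0]=np.nan
    return im,d,w
E
python3 - <<'E'
from h import *
s=ctrl.get_state();print(s)
im,d,w=cloud("top");cv2.imwrite("pics/top.png",im[...,::-1]);np.save("top.npy",w)
for n in ["saucer","stand","clay_pot","nursery_pot","small_pot","trowel","dibber","seed_tin"]:
    for r in ctrl.find_in("top",n)[:3]:
        u,v=map(int,r["uv"]);print(n,round(r["score"],2),u,v,w[v,u].round(3))
E
```

```text
{'time': 0.0, 'qpos': array([-1.44698466e+00,  2.87193058e-01,  1.57817331e+00,  1.36479995e-05,
        1.27860574e+00, -1.50003850e-01]), 'dq': array([-8.27325144e-05,  4.42774786e-04,  9.90049924e-06, -1.69232010e-03,
       -1.22375997e-03, -3.81438663e-04]), 'joint_efforts': array([-1.70392250e-03, -4.05985665e+01, -2.92627162e+01, -2.01304256e-04,
        5.71558005e-03,  9.06772812e-06]), 'eef_pos': array([ 0.18247173, -0.64918655,  0.22993091]), 'tcp_rot': array([ 9.90642331e-01,  1.36478413e-01,  2.21121998e-05, -1.18954011e-03]), 'contact_force': array([ 0.35724142, -0.45082921,  0.06199954]), 'wrist_torque': array([0.05000761, 0.00664916, 0.00168536]), 'finger_force': 0.0, 'opening': 1.0006877046429543}
saucer 0.74 357 214 [ 0.534 -0.316  0.01 ]
stand 0.85 265 208 [ 0.551 -0.019  0.061]
clay_pot 0.77 150 214 [0.533 0.328 0.088]
nursery_pot 0.93 350 148 [ 0.736 -0.285  0.076]
nursery_pot 0.84 331 291 [ 0.297 -0.216  0.073]
nursery_pot 0.66 413 157 [ 0.707 -0.482  0.072]
small_pot 0.89 170 159 [0.719 0.292 0.005]
trowel 0.88 228 140 [0.782 0.102 0.005]
trowel 0.61 148 293 [0.294 0.339 0.056]
dibber 0.66 377 309 [ 0.235 -0.366  0.028]
seed_tin 0.87 147 291 [0.3   0.342 0.054]
```

View pics/top.png

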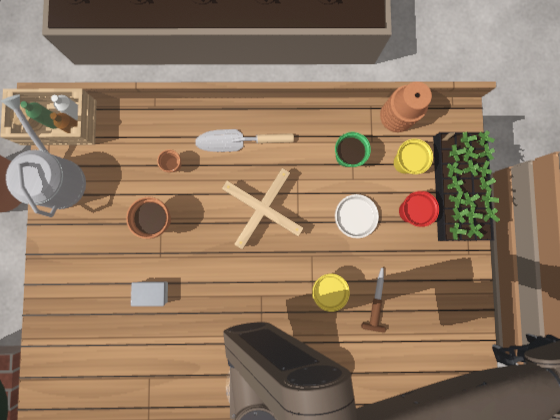

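The top view shows the saucer at (357,214), the stand's crossing at (264,208), and the red and yellow look-alikes at (420,209), (414,157) and (331,292). The space behind the saucer is tight.

```bash
cat >> h.py <<'E'
def saucer(im,w,c,r=.12):
    hsv=cv2.cvtColor(im,cv2.COLOR_RGB2HSV)
    m=(hsv[...,1]<60)&(hsv[...,2]>140)&(np.hypot(w[...,0]-c[0],w[...,1]-c[1])<r)&(w[...,2]<.05)
    m=m.astype(np.uint8); n,l,st,_=cv2.connectedComponentsWithStats(m); k=1+st[1:,4].argmax(); m=l==k
    q=w[m][:,:2].astype(np.float32); return cv2.minEnclosingCircle(q),q.mean(0),m.sum()
E
python3 - <<'E'
from h import *
im=cv2.imread("pics/top.png")[...,::-1].copy();w=np.load("top.npy")
print("saucer",saucer(im,w,(.534,-.316)))
z=w[...,2]
m=(z>.046)&(z<.068)&(np.hypot(w[...,0]-.551,w[...,1]+.015)<.19)
q=w[m][:,:2]; print(m.sum(),np.median(w[m][:,2]))
# fit cross: centre & angle by minimising distance to nearest rail axis (+ extents)
from scipy.optimize import minimize
def f(p):
    a=p[2]; R=np.array([[np.cos(a),np.sin(a)],[-np.sin(a),np.cos(a)]]); l=np.abs((q-p[:2])@R.T)
    lo=l.max(1);sh=l.min(1); return np.mean(np.maximum(sh-.013,0)**2+np.maximum(lo-.139,0)**2+.02*sh**2)
best=min((minimize(f,[*q.mean(0),a],method="Nelder-Mead",options=dict(xatol=1e-5,fatol=1e-12,maxiter=2000)) for a in np.arange(0,1.57,.2)),key=lambda r:r.fun)
print("stand c, rail angle deg",best.x[:2],np.degrees(best.x[2]),best.fun)
for n,c in dict(red=(.53,-.51),yel=(.707,-.482),green=(.736,-.285),yel2=(.297,-.216)).items():
    k=(z>.06)&(z<.12)&(np.hypot(w[...,0]-c[0],w[...,1]-c[1])<.085); print(n,cv2.minEnclosingCircle(w[k][:,:2].astype(np.float32)),np.nanmax(z[k]))
E
```

```text
saucer (((0.5290966629981995, -0.31455570459365845), 0.07347524911165237), array([ 0.52878153, -0.3136818 ], dtype=float32), np.int64(1515))
1664 0.058103401326963344
stand c, rail angle deg [ 0.55318205 -0.00985309] -32.31975029628135 1.7365920056903053e-06
red ((0.5376414656639099, -0.5158513188362122), 0.08071772009134293) 0.10977496653343488
yel ((0.7067586779594421, -0.4793369770050049), 0.055599063634872437) 0.10120443705567483
green ((0.7295640707015991, -0.28807806968688965), 0.05552283301949501) 0.10255121873848805
yel2 ((0.2976148724555969, -0.21201854944229126), 0.05532466992735863) 0.10410667242937777
```

Request:
carry_out(deltas=[0.054,-0.03,0,0,0,-0.178,0.108,-0.06,0,0,0,-0.356,0.162,-0.09,0,0,0,-0.534,0.216,-0.12,0,0,0,-0.712,0.27,-0.15,0,0,0,-0.89], grip=45)

```text
time: 1.08
eef_pos: [0.4031, -0.4309, 0.2317]
tcp_rot: [0.834, 0.552, 0.0, 0.0]
contact_force: [0.2, -1.1, 0.0]
opening: 0.447
finger_force: 0.0
```

```bash
cat >> h.py <<'E'
def go(x,y,z,yawdeg,s=None):
    "deltas in tool axes to reach world pose, tool pointing down"
    from scipy.spatial.transform import Rotation as R
    s=s or ctrl.get_state(); A=R.from_quat(s["tcp_rot"]); a=np.radians(yawdeg)
    B=R.from_matrix(np.array([[np.cos(a),np.sin(a),0],[np.sin(a),-np.cos(a),0],[0,0,-1]]))
    t=A.inv().apply(np.array([x,y,z])-s["eef_pos"])
    print("at",s["eef_pos"].round(4),"t",round(s["time"],2),"open",round(s["opening"],2),"F",s["contact_force"].round(1)," delta",t.round(4),(A.inv()*B).as_rotvec().round(3))
E
python3 - <<'E'
from h import *
go(.537,-.296,.2,66.7)
E
```

```text
at [ 0.4031 -0.4309  0.2317] t 1.07 open 0.45 F [ 0.2 -1.1  0. ]  delta [0.1765 0.0705 0.0316] [0.001 0.    0.005]
```

Request:
carry_out(deltas=[0.044,0.018,0,0,0,0,0.088,0.035,0,0,0,0,0.132,0.053,0,0,0,0,0.176,0.07,0,0,0,0,0.176,0.07,0,0,0,0])

```text
time: 1.7
eef_pos: [0.5376, -0.2961, 0.2314]
tcp_rot: [0.834, 0.552, 0.0, 0.0]
contact_force: [0.1, -0.1, -0.3]
opening: 0.45
finger_force: 0.0
```

```bash
python3 - <<'E'
from h import *
im,d,w=cloud("wrist");cv2.imwrite("pics/w1.png",im[...,::-1])
print(saucer(im,w,(.529,-.3145)))
im,d,w=cloud("top"); print(saucer(im,w,(.529,-.3145)))
go(.537,-.296,.1,66.7)
E
```

```text
(((0.5263181924819946, -0.3154415190219879), 0.07550401240587234), array([ 0.52929753, -0.3138497 ], dtype=float32), np.int64(9822))
(((0.5351535081863403, -0.30315104126930237), 0.07029254734516144), array([ 0.5450436 , -0.27952147], dtype=float32), np.int64(569))
at [ 0.5359 -0.2983  0.2313] t 1.8 open 0.45 F [-0.5  0.4  0.1]  delta [2.600e-03 1.000e-04 1.313e-01] [-0.     0.     0.001]
```

View pics/w1.png

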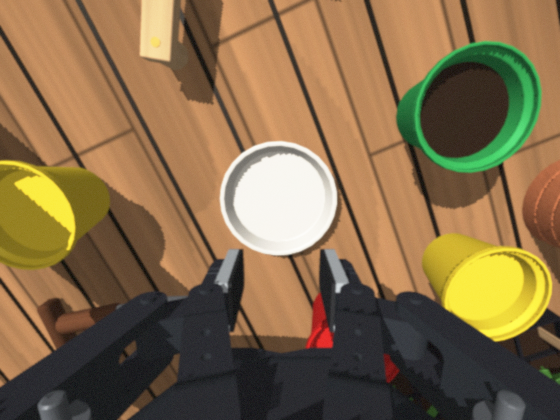

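The wrist view shows the saucer at (278,198), which agrees with the top camera. I'll descend inside its rim.

Request:
carry_out(deltas=[0,0,0.06,0,0,0,0,0,0.12,0,0,0,0,0,0.18,0,0,0,0,0,0.205,0,0,0,0,0,0.214,0,0,0])

```text
time: 2.42
eef_pos: [0.5338, -0.2988, 0.0151]
tcp_rot: [0.836, 0.549, -0.001, -0.002]
contact_force: [0.5, -0.0, 0.7]
opening: 0.454
finger_force: 0.0
```

Request:
carry_out(deltas=[0.01,0,0,0,0,0,0.02,0,0,0,0,0,0.035,0,0,0,0,0,0.05,0,0,0,0,0,0.05,0,0,0,0,0])

```text
time: 3.05
eef_pos: [0.5565, -0.2511, 0.0178]
tcp_rot: [0.835, 0.55, 0.0, 0.0]
contact_force: [0.0, -0.4, -1.0]
opening: 0.451
finger_force: 0.0
```

```bash
python3 - <<'E'
from h import *
im,d,w=cloud("wrist");cv2.imwrite("pics/w2.png",im[...,::-1])
print(saucer(im,w,(.54,-.28)))
im,d,w=cloud("side");cv2.imwrite("pics/s2.png",im[...,::-1])
go(.537,-.296,.1,66.7)
E
```

```text
(((0.5476927757263184, -0.2740018367767334), 0.06929729878902435), array([ 0.56272775, -0.24581993], dtype=float32), np.int64(3530))
at [ 0.5558 -0.2519  0.0173] t 3.15 open 0.46 F [-0.3 -0.2  0. ]  delta [-0.048   0.0001 -0.0827] [-0. -0.  0.]
```

View pics/w2.png

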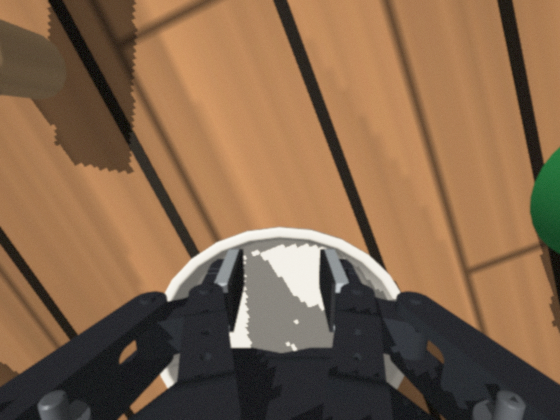

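The fingers are inside the rim at (230–330, 250–320), but they may be too high, because the partly open pads sit back. I'll lower a little and continue the drag.

Request:
carry_out(deltas=[0,0,0.003,0,0,0,0,0,0.006,0,0,0,0,0,0.007,0,0,0])

```text
time: 3.52
eef_pos: [0.5557, -0.2534, 0.0105]
tcp_rot: [0.835, 0.55, -0.0, 0.0]
contact_force: [0.0, -0.9, 3.5]
opening: 0.453
finger_force: 1.5
```

Request:
carry_out(deltas=[0.01,0,0,0,0,0,0.02,0,0,0,0,0,0.03,0,0,0,0,0,0.04,0,0,0,0,0,0.04,0,0,0,0,0])

```text
time: 4.15
eef_pos: [0.572, -0.2143, 0.0102]
tcp_rot: [0.835, 0.55, 0.0, -0.0]
contact_force: [-0.3, -1.3, 0.4]
opening: 0.446
finger_force: 0.3
```

```bash
cat >> h.py <<'E'
def rim(im,w,c,r=.13):
    "fit centre of R=70 mm circle to outermost rim points (robust)"
    from scipy.optimize import least_squares
    hsv=cv2.cvtColor(im,cv2.COLOR_RGB2HSV)
    m=(hsv[...,1]<60)&(hsv[...,2]>110)&(np.hypot(w[...,0]-c[0],w[...,1]-c[1])<r)&(np.abs(w[...,2]-.024)<.006)
    q=w[m][:,:2]; c=np.array(c)
    f=least_squares(lambda p:np.hypot(*(q-p).T)-.0675,c,loss="soft_l1",f_scale=.002)
    return f.x.round(4),len(q),np.sqrt(np.mean(f.fun**2)).round(4)
E
python3 - <<'E'
from h import *
im,d,w=cloud("wrist");print(rim(im,w,(.56,-.24)))
im,d,w=cloud("top");print("top",rim(im,w,(.56,-.24)))
im,d,w=cloud("side");print("side",rim(im,w,(.56,-.24)))
go(.61,-.13,.0175,66.7)
E
```

```text
(array([ 0.5554, -0.2565]), 4545, np.float64(0.003))
top (array([ 0.4993, -0.3751]), 25, np.float64(0.0027))
side (array([ 0.5526, -0.2543]), 130, np.float64(0.0042))
at [ 0.5712 -0.2149  0.0097] t 4.3 open 0.45 F [ 0.3  0.7 -0.1]  delta [ 0.0934  0.002  -0.0077] [-0.001 -0.001 -0.   ]
```

Request:
carry_out(deltas=[0.018,0,0,0,0,0,0.038,0,0,0,0,0,0.058,0,0,0,0,0,0.076,0,0,0,0,0,0.09,0,0,0,0,0])

```text
time: 4.92
eef_pos: [0.6076, -0.1316, 0.0102]
tcp_rot: [0.835, 0.55, -0.0, -0.0]
contact_force: [-1.6, -2.2, -0.2]
opening: 0.448
finger_force: 0.8
```

Request:
carry_out(deltas=[0,0,0,0,0,0,-0.005,0,0,0,0,0,-0.005,0,-0.05,0,0,0,-0.005,0,-0.1,0,0,0,-0.06,0,-0.14,0,0,0])

```text
time: 5.55
eef_pos: [0.5862, -0.1838, 0.15]
tcp_rot: [0.834, 0.551, 0.001, 0.001]
contact_force: [0.5, -0.4, 0.2]
opening: 0.451
finger_force: 0.0
```

Request:
carry_out(deltas=[-0.05,0,0,0,0,-0.157,-0.1,0,0,0,0,-0.314,-0.1,0,0,0,0,-0.471,-0.1,0,0,0,0,-0.628,-0.1,0,0,0,0,-0.628])

```text
time: 6.18
eef_pos: [0.545, -0.2769, 0.1471]
tcp_rot: [0.626, 0.78, 0.0, -0.0]
contact_force: [-0.7, -0.8, -0.1]
opening: 0.45
finger_force: 0.0
```

```bash
python3 - <<'E'
from h import *
im,d,w=cloud("wrist");print(rim(im,w,(.59,-.173)));np.save("w3.npy",w);cv2.imwrite("pics/w3.png",im[...,::-1])
im,d,w=cloud("side");print("side",rim(im,w,(.59,-.173)))
go(.612,-.27,.15,102.7)
E
```

```text
(array([ 0.5908, -0.1709]), 4933, np.float64(0.0027))
side (array([ 0.5872, -0.168 ]), 177, np.float64(0.0032))
at [ 0.5453 -0.2764  0.1471] t 6.28 open 0.45 F [-0.1 -0.2  0.1]  delta [-0.0082  0.0665 -0.0029] [ 0.    -0.    -0.004]
```

View pics/w3.png

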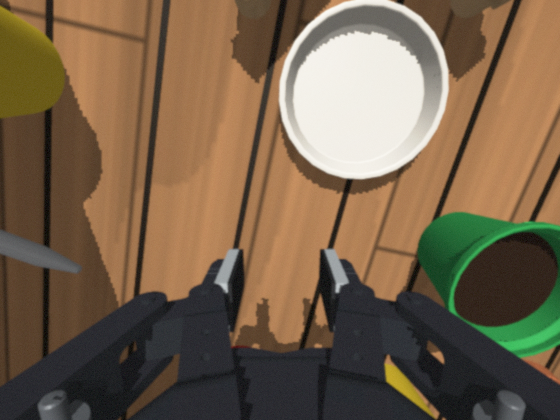

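The saucer at (363,90) now sits just in front of the stand's gap, with feet at the top edge (255,5) and (465,5). I'll take one higher wrist view to measure the stand and saucer in the same frame.

Request:
carry_out(deltas=[0,0.02,-0.05,0,0,0,0,0.04,-0.1,0,0,0,0,0.06,-0.15,0,0,0,0,0.065,-0.17,0,0,0,0,0.065,-0.17,0,0,0])

```text
time: 6.9
eef_pos: [0.6092, -0.2619, 0.318]
tcp_rot: [0.625, 0.781, -0.0, 0.001]
contact_force: [-0.5, 0.5, -0.3]
opening: 0.451
finger_force: 0.0
```

```bash
cat >> h.py <<'E'
def stand(w,c=(.553,-.010)):
    from scipy.optimize import minimize
    z=w[...,2]; q=w[(z>.046)&(z<.066)&(np.hypot(w[...,0]-c[0],w[...,1]-c[1])<.16)][:,:2]
    def f(p):
        a=p[2]; R=np.array([[np.cos(a),np.sin(a)],[-np.sin(a),np.cos(a)]]); l=np.abs((q-p[:2])@R.T)
        return np.mean(np.maximum(l.min(1)-.0145,0)**2+np.maximum(l.max(1)-.141,0)**2+.02*l.min(1)**2)
    b=minimize(f,[*c,-.564],method="Nelder-Mead",options=dict(xatol=1e-5,fatol=1e-13,maxiter=3000))
    return b.x[:2].round(4),np.degrees(b.x[2]).round(2),len(q)
def rel(c,a,p):
    o=np.radians(a-45); out=np.array([np.cos(o),np.sin(o)]); e=np.array([-out[1],out[0]]); v=np.array(p)-c
    return "out %.4f lat %.4f dir %.1f"%(v@out,v@e,(a-45+180)%360)
E
python3 - <<'E'
from h import *
im,d,w=cloud("wrist");cv2.imwrite("pics/w4.png",im[...,::-1])
p,*k=rim(im,w,(.59,-.171));c,a,n=stand(w);print(p,k,c,a,n,rel(c,a,p))
go(.612,-.27,.15,102.7)
E
```

```text
[ 0.5917 -0.1716] [1919, np.float64(0.003)] [ 0.5539 -0.0112] -32.3 3807 out 0.1648 lat 0.0016 dir 102.7
at [ 0.6083 -0.2617  0.3155] t 6.95 open 0.45 F [ 0.5 -0.2 -0.6]  delta [-0.0092  0.0021  0.1655] [-0.002 -0.001 -0.001]
```

View pics/w4.png

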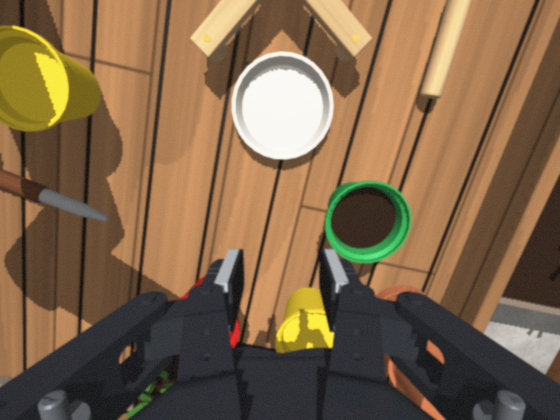

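The view shows the saucer at (283,106), on the axis of the gap between the feet at (215,40) and (350,40), with the green pot at (368,220). Next I'll descend behind it and check halfway.

Request:
carry_out(deltas=[0.003,0.002,0.06,0,0,0,0.003,0.002,0.12,0,0,0,0.003,0.002,0.18,0,0,0,0.003,0.002,0.22,0,0,0,0.003,0.002,0.22,0,0,0])

```text
time: 7.58
eef_pos: [0.6049, -0.2558, 0.0891]
tcp_rot: [0.625, 0.78, -0.001, -0.008]
contact_force: [-0.9, 0.9, 0.8]
opening: 0.451
finger_force: 0.0
```

```bash
python3 - <<'E'
from h import *
im,d,w=cloud("wrist");cv2.imwrite("pics/w5.png",im[...,::-1])
p,*k=rim(im,w,(.59,-.171));print(p,k)
go(.6095,-.258,.010,102.7)
E
```

```text
[ 0.5913 -0.1697] [6553, np.float64(0.0027)]
at [ 0.6074 -0.2573  0.0931] t 7.62 open 0.45 F [ 0.7 -0.3 -0.4]  delta [-0.0016  0.0023  0.0831] [-0.006 -0.006 -0.001]
```

View pics/w5.png

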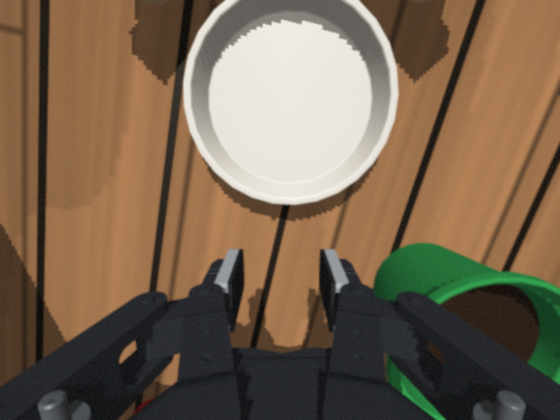

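The saucer is at (291,95) and the green pot's rim is near the right knuckle at (420,310). I'll check that clearance numerically before going lower.

```bash
python3 - <<'E'
from h import *
s=ctrl.get_state();im,d,w=cloud("wrist")
g=im.max(-1)<75
k=g&(d>0)&(d<.22)&(np.indices(d.shape)[0]>230)
from scipy.spatial.transform import Rotation as R
t=R.from_quat(s["tcp_rot"]).inv().apply(w[k]-s["eef_pos"]); 
for lo in np.arange(-.16,.001,.02):
    q=t[(t[:,2]>=lo)&(t[:,2]<lo+.02)]
    if len(q): print(lo.round(2),len(q),"y",np.percentile(q[:,1],[1,99]).round(3),"x",np.percentile(q[:,0],[1,99]).round(3))
z=w[...,2];G=(im[...,1].astype(int)-im[...,0]>50)&(z>.08)&(z<.13); 
tt=R.from_quat(s["tcp_rot"]).inv().apply(w[G]-s["eef_pos"]); print("green rim pts tool y min",len(tt),np.percentile(tt[:,1],1),np.percentile(tt[:,0],99),np.nanmedian(z[G]))
E
```

```text
-0.12 1674 y [-0.018  0.02 ] x [0.018 0.021]
-0.1 23057 y [-0.06   0.061] x [-0.002  0.02 ]
-0.08 15336 y [-0.057  0.059] x [-0.011  0.018]
-0.06 8445 y [-0.051  0.053] x [-0.011  0.014]
-0.04 1469 y [-0.031  0.033] x [-0.011  0.011]
-0.02 637 y [-0.031  0.062] x [-0.072  0.011]
-0.0 2163 y [0.077 0.159] x [-0.072 -0.013]
green rim pts tool y min 3793 0.060613483491387045 -0.001133911042812916 0.08840944275868043
```

Request:
carry_out(deltas=[0,-0.001,0.03,0,0,0,0,-0.001,0.055,0,0,0,0,-0.001,0.075,0,0,0,0,-0.001,0.081,0,0,0,0,-0.001,0.081,0,0,0])

```text
time: 8.3
eef_pos: [0.6098, -0.2589, 0.0168]
tcp_rot: [0.625, 0.781, 0.0, 0.001]
contact_force: [-0.4, -0.2, -0.3]
opening: 0.448
finger_force: 0.0
```

```bash
python3 - <<'E'
from h import *
im,d,w=cloud("wrist")
p,*k=rim(im,w,(.59,-.171));c=np.array([.5539,-.0112]);a=-32.3;print(p,k,rel(c,a,p)); s=ctrl.get_state();print("tool",rel(c,a,s["eef_pos"][:2]))
go(*(c+.1*np.array([.22,-.976])),.010,102.7,s)
E
```

```text
[ 0.5909 -0.1682] [12839, np.float64(0.0032)] out 0.1613 lat 0.0016 dir 102.7
tool out 0.2542 lat 0.0003 dir 102.7
at [ 0.6101 -0.2591  0.0172] t 8.35 open 0.45 F [ 0.3 -0.1 -0.2]  delta [ 0.1541 -0.0004  0.007 ] [ 0.001  0.001 -0.001]
```

Request:
carry_out(deltas=[0,0,0.004,0,0,0,0.005,0,0.008,0,0,0,0.015,0,0.008,0,0,0,0.028,0,0.008,0,0,0,0.042,0,0.008,0,0,0])

```text
time: 8.98
eef_pos: [0.5998, -0.2167, 0.0081]
tcp_rot: [0.625, 0.781, -0.0, 0.0]
contact_force: [1.0, -1.1, -0.7]
opening: 0.452
finger_force: 0.8
```

```bash
python3 - <<'E'
from h import *
im,d,w=cloud("wrist")
p,*k=rim(im,w,(.58,-.145));c=np.array([.5539,-.0112]);a=-32.3;print(p,k,rel(c,a,p)); s=ctrl.get_state();print("tool",rel(c,a,s["eef_pos"][:2]))
go(*(c+.1*np.array([.22,-.976])),.010,102.7,s)
E
```

```text
[ 0.5825 -0.1383] [14329, np.float64(0.0026)] out 0.1303 lat -0.0000 dir 102.7
tool out 0.2084 lat -0.0006 dir 102.7
at [ 0.5991 -0.2146  0.0077] t 9.03 open 0.45 F [-0.1  1.  -0.7]  delta [ 0.1084  0.0007 -0.002 ] [-0.001 -0.002  0.   ]
```

Request:
carry_out(deltas=[0.01,0,0,0,0,0,0.022,0,0,0,0,0,0.034,0,0,0,0,0,0.046,0,0,0,0,0,0.056,0,0,0,0,0])

```text
time: 9.65
eef_pos: [0.5877, -0.1622, 0.0082]
tcp_rot: [0.625, 0.781, 0.0, 0.0]
contact_force: [0.1, -2.8, -0.8]
opening: 0.452
finger_force: 0.9
```

Request:
carry_out(deltas=[0.01,0,0,0,0,0,0.022,0,0,0,0,0,0.034,0,0,0,0,0,0.044,0,0,0,0,0,0.052,0,0,0,0,0])

```text
time: 10.28
eef_pos: [0.5763, -0.1116, 0.0081]
tcp_rot: [0.625, 0.781, -0.0, 0.0]
contact_force: [1.2, -1.5, -0.4]
opening: 0.45
finger_force: 1.0
```

```bash
python3 - <<'E'
from h import *
im,d,w=cloud("wrist");cv2.imwrite("pics/w6.png",im[...,::-1])
p,*k=rim(im,w,(.558,-.03));c=np.array([.5539,-.0112]);a=-32.3;print(p,k,rel(c,a,p)); s=ctrl.get_state();print("tool",rel(c,a,s["eef_pos"][:2]))
im,d,w=cloud("side");p,*k=rim(im,w,(.558,-.03));print("side",p,k,rel(c,a,p))
go(*(c+.078*np.array([.22,-.976])),.008,102.7,s)
E
```

```text
[ 0.5591 -0.0342] [9814, np.float64(0.0028)] out 0.0236 lat 0.0000 dir 102.7
tool out 0.1019 lat -0.0004 dir 102.7
side [ 0.5558 -0.0328] [117, np.float64(0.0038)] out 0.0215 lat -0.0029 dir 102.7
at [ 0.5759 -0.1107  0.008 ] t 10.32 open 0.45 F [ 0.7 -0.4  0.8]  delta [ 0.0239  0.0004 -0.    ] [-0.001 -0.001 -0.   ]
```

View pics/w6.png

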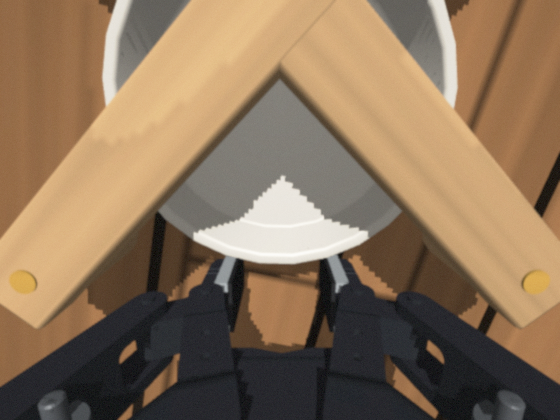

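The saucer is under the rails, with its rim's back edge at (280,258) and the fingers just behind. About 23 mm is left. I'll check the finger-knuckle clearance to the rails first.

```bash
python3 - <<'E'
from h import *
from scipy.spatial.transform import Rotation as R
s=ctrl.get_state();im,d,w=cloud("wrist")
k=(im.max(-1)<75)&(d>0)&(d<.22)&(np.indices(d.shape)[0]>255)&(w[...,2]>.03)
t=R.from_quat(s["tcp_rot"]).inv().apply(w[k]-s["eef_pos"]); 
for lo in np.arange(-.07,-.02,.005):
    q=t[(t[:,2]>=lo)&(t[:,2]<lo+.005)]
    if len(q): print(lo.round(3),len(q),"y",np.percentile(q[:,1],[2,98]).round(3),"x",np.percentile(q[:,0],[2,98]).round(3))
z=w[...,2];print("rail z",np.median(z[(z>.045)&(z<.068)&(im[...,0]>150)]))
E
```

```text
-0.07 2609 y [-0.054  0.056] x [-0.011  0.017]
-0.065 2215 y [-0.052  0.054] x [-0.011  0.013]
-0.06 5334 y [-0.05   0.052] x [-0.01   0.013]
-0.055 1768 y [-0.049  0.051] x [-0.01   0.014]
-0.05 1020 y [-0.044  0.046] x [0.006 0.014]
-0.045 362 y [-0.037  0.039] x [-0.009  0.013]
-0.04 604 y [-0.02   0.022] x [-0.01   0.011]
-0.035 293 y [-0.031  0.033] x [-0.01   0.011]
-0.03 322 y [-0.031  0.033] x [-0.011  0.011]
-0.025 177 y [-0.031  0.033] x [-0.01   0.011]
rail z 0.056375223943514324
```

Request:
carry_out(deltas=[-0.003,0,0,0,0,0,-0.003,0,-0.005,0,0,0,0.002,0,-0.005,0,0,0,0.007,0,-0.005,0,0,0,0.01,0,-0.005,0,0,0])

```text
time: 11.05
eef_pos: [0.5747, -0.1028, 0.0136]
tcp_rot: [0.625, 0.781, -0.0, 0.001]
contact_force: [1.2, -2.2, 1.2]
opening: 0.448
finger_force: 1.3
```

Request:
carry_out(deltas=[0.004,0,0,0,0,0,0.008,0,0,0,0,0,0.011,0,0,0,0,0,0.011,0,0,0,0,0])

```text
time: 11.55
eef_pos: [0.5718, -0.0914, 0.0131]
tcp_rot: [0.625, 0.781, 0.0, -0.0]
contact_force: [0.9, -2.1, 1.6]
opening: 0.45
finger_force: 1.1
```

```bash
python3 - <<'E'
from h import *
im,d,w=cloud("wrist")
p,*k=rim(im,w,(.555,-.015));c=np.array([.5539,-.0112]);a=-32.3;print(p,k,rel(c,a,p)); s=ctrl.get_state();print("tool",rel(c,a,s["eef_pos"][:2]))
go(*(c+.078*np.array([.22,-.976])),.008,102.7,s)
E
```

```text
[ 0.5549 -0.0145] [8740, np.float64(0.0028)] out 0.0034 lat 0.0003 dir 102.7
tool out 0.0822 lat -0.0002 dir 102.7
at [ 0.5718 -0.0915  0.013 ] t 11.6 open 0.45 F [ 1.5 -1.3  2.4]  delta [0.0042 0.0002 0.005 ] [ 0.    -0.    -0.001]
```

The saucer is 3 mm from centre. I'll back off, rise and verify.

Request:
carry_out(deltas=[-0.01,0,0,0,0,0,-0.04,0,0,0,0,0,-0.06,0,-0.05,0,0,0,-0.08,0,-0.11,0,0,0,-0.1,0,-0.17,0,0,0])

```text
time: 12.22
eef_pos: [0.5927, -0.1893, 0.1821]
tcp_rot: [0.625, 0.781, 0.0, -0.002]
contact_force: [0.1, -0.2, -0.5]
opening: 0.451
finger_force: 0.0
```

Request:
carry_out(deltas=[0,0,-0.06,0,0,0,0,0,-0.1,0,0,0,0,0,-0.1,0,0,0])

```text
time: 12.6
eef_pos: [0.595, -0.1898, 0.2862]
tcp_rot: [0.625, 0.781, 0.001, 0.003]
contact_force: [0.4, -0.7, -0.2]
opening: 0.451
finger_force: 0.0
```

```bash
python3 - <<'E'
from h import *
im,d,w=cloud("wrist");cv2.imwrite("pics/w7.png",im[...,::-1])
p,*k=rim(im,w,(.555,-.015));c,a,n=stand(w);print(p,k,c,a,n,rel(c,a,p)); print(ctrl.get_state()["contact_force"])
E
```

```text
[ 0.555  -0.0153] [1168, np.float64(0.0028)] [ 0.5536 -0.0102] -32.26 7888 out 0.0053 lat 0.0002 dir 102.7
[ 0.16367682 -1.02837093  0.14127839]
```

View pics/w7.png

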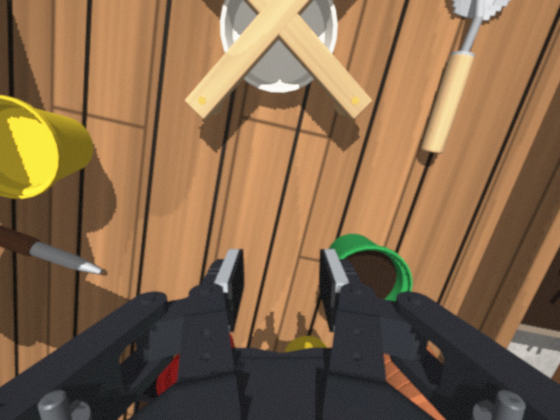

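The saucer at (280,30) lies flat under the crossing, about 5 mm off centre, and the arm is clear of everything.

```bash
python3 -c "
from plant import ctrl; print(ctrl.sign_off())"
```

```text
the job is handed in; nothing more can be done
None
```

The saucer is flat under the stand, about 5 mm from the crossing point by the last wrist-camera measurement (limit 15 mm), with the arm clear. The job was handed in after about 12.7 s and no verdict came back; I saw no contact with the other things but did not re-measure their positions.

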